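# Line up the bench bottles by height

### The job

Tidy the four closed containers onto the bottle strip in order of height: the tallest on the pad beside the upright end plate, then ever shorter, with the shortest on the pad at the open end. Each stands upright in the middle of its own rubber pad and is set down, not dropped, before it is let go. Do not tip any of them over, and leave the phone, mug and screwdriver where they are.

Things in the scene. Friction and masses are not known exactly. Their poses are not given: they have to be found in the camera images.
- alcohol_bottle: White plastic alcohol bottle with a white cap, the tallest of the four containers; closed, 97 mm tall in all; straight round body 44 mm in diameter from the bottom up to 74 mm, then a 5 mm shoulder and a round cap 31 mm in diameter; about 120 g (varies by a third). Stands upright on the bench at the start. Origin: centre of its underside; z up its axis.
- flux_bottle: Amber glass flux bottle with a narrow black cap, second tallest; closed, 78 mm tall in all; straight round body 40 mm in diameter from the bottom up to 58 mm, then a 5 mm shoulder and a round cap 24 mm in diameter; about 80 g (varies by a third). Stands upright on the bench at the start. Origin: centre of its underside; z up its axis.
- ball_vial: Slim amber glass vial of solder balls with a black cap, third tallest; closed, 59 mm tall in all; straight round body 34 mm in diameter from the bottom up to 44 mm, then a 5 mm shoulder and a round cap 29 mm in diameter; about 50 g (varies by a third). Stands upright on the bench at the start. Origin: centre of its underside; z up its axis.
- paste_tub: Squat white plastic solder-paste tub with a white lid, the shortest; closed, 40 mm tall in all; straight round body 46 mm in diameter from the bottom up to 28 mm, then a 5 mm shoulder and a round cap 45 mm in diameter; about 60 g (varies by a third). Stands upright on the bench at the start. Origin: centre of its underside; z up its axis.
- pad_1: Round black rubber pad, 68 mm in diameter and 2 mm thick, fixed on the strip; an end pad. The four pads form one straight row in the order 1-2-3-4, 80 mm apart centre to centre, on a fixed flat aluminium strip 84 mm wide, 360 mm long and 8 mm thick lying on the bench; the pad's top, where a container stands, is 10 mm above the bench. Origin: centre of the pad's underside (8 mm above the bench); y runs along the row, from pad_4 towards pad_1; z up.
- pad_2: Round black rubber pad, 68 mm in diameter and 2 mm thick, fixed on the strip; next to pad_1. The four pads form one straight row in the order 1-2-3-4, 80 mm apart centre to centre, on a fixed flat aluminium strip 84 mm wide, 360 mm long and 8 mm thick lying on the bench; the pad's top, where a container stands, is 10 mm above the bench. Origin: centre of the pad's underside (8 mm above the bench); y runs along the row, from pad_4 towards pad_1; z up.
- pad_3: Round black rubber pad, 68 mm in diameter and 2 mm thick, fixed on the strip; next to pad_4. The four pads form one straight row in the order 1-2-3-4, 80 mm apart centre to centre, on a fixed flat aluminium strip 84 mm wide, 360 mm long and 8 mm thick lying on the bench; the pad's top, where a container stands, is 10 mm above the bench. Origin: centre of the pad's underside (8 mm above the bench); y runs along the row, from pad_4 towards pad_1; z up.
- pad_4: Round black rubber pad, 68 mm in diameter and 2 mm thick, fixed on the strip; the other end pad. The four pads form one straight row in the order 1-2-3-4, 80 mm apart centre to centre, on a fixed flat aluminium strip 84 mm wide, 360 mm long and 8 mm thick lying on the bench; the pad's top, where a container stands, is 10 mm above the bench. Origin: centre of the pad's underside (8 mm above the bench); y runs along the row, from pad_4 towards pad_1; z up.
- end_plate: Upright aluminium end plate fixed across one end of the strip (either the pad_1 or the pad_4 end), 80 mm wide across the strip, 6 mm thick, its top 70 mm above the bench, its centre 54 mm from that of the nearest pad; the strip's other end has only a low 4 mm bead. Origin: centre of its underside, on the strip; z up.
- phone: Bystander: opened white phone lying flat, 145 x 70 x 8 mm (long along its x), on the right of the bench. Origin: centre of its underside.
- mug: Bystander: white mug, 80 mm across, 92 mm tall, handle to its +y, on the left of the bench. Origin: centre of its underside.
- screwdriver: Bystander: small screwdriver with a blue handle, about 150 mm long, lying along its x on the left of the bench. Origin: on its underside, near the middle.

How it is judged:
At the end, for the whole second after the job is handed in: Counted from the end plate, the pads carry the alcohol bottle (97 mm), flux bottle (78 mm), ball vial (59 mm) and paste tub (40 mm); each container's axis is within 14 mm of its pad's centre, its bottom is on the pad (5 to 16 mm above the bench), it is upright within 0.1 rad and at rest (((horizontal distance between end_plate and pad_1 below 0.12 m and horizontal distance between alcohol_bottle and pad_1 below 0.014 m and horizontal distance between flux_bottle and pad_2 below 0.014 m and horizontal distance between ball_vial and pad_3 below 0.014 m and horizontal distance between paste_tub and pad_4 below 0.014 m) or (horizontal distance between end_plate and pad_4 below 0.12 m and horizontal distance between alcohol_bottle and pad_4 below 0.014 m and horizontal distance between flux_bottle and pad_3 below 0.014 m and horizontal distance between ball_vial and pad_2 below 0.014 m and horizontal distance between paste_tub and pad_1 below 0.014 m)) and angle between each of alcohol_bottle, flux_bottle, ball_vial, paste_tub's own z axis and vertical below 0.1 rad and height (world z) of alcohol_bottle between 0.005 and 0.016 m and linear speed of each of alcohol_bottle, flux_bottle, ball_vial, paste_tub below 0.02 m/s and angular speed of each of alcohol_bottle, flux_bottle, ball_vial, paste_tub below 0.3 rad/s and height (world z) of flux_bottle between 0.005 and 0.016 m and height (world z) of ball_vial between 0.005 and 0.016 m and height (world z) of paste_tub between 0.005 and 0.016 m); the robot touches nothing.
It fails at once if the phone is shifted by more than 30 mm (distance of phone from where it was at the start of the episode above 0.03 m).
It fails at once if the mug is shifted by more than 30 mm (distance of mug from where it was at the start of the episode above 0.03 m).
It fails at once if the screwdriver is shifted by more than 30 mm (distance of screwdriver from where it was at the start of the episode above 0.03 m).
It fails at once if a container is tipped over (angle between any of alcohol_bottle, flux_bottle, ball_vial, paste_tub's own z axis and vertical above 1 rad).
It fails at once if a container is dropped (falls free, touched by nothing, with its bottom still over 35 mm above the bench) ((height (world z) of alcohol_bottle above 0.035 m and linear speed of alcohol_bottle above 0.4 m/s and contact force between alcohol_bottle and anything else below 0.05 N and contact force between alcohol_bottle and the fingers below 0.05 N) or (height (world z) of flux_bottle above 0.035 m and linear speed of flux_bottle above 0.4 m/s and contact force between flux_bottle and anything else below 0.05 N and contact force between flux_bottle and the fingers below 0.05 N) or (height (world z) of ball_vial above 0.035 m and linear speed of ball_vial above 0.4 m/s and contact force between ball_vial and anything else below 0.05 N and contact force between ball_vial and the fingers below 0.05 N) or (height (world z) of paste_tub above 0.035 m and linear speed of paste_tub above 0.4 m/s and contact force between paste_tub and anything else below 0.05 N and contact force between paste_tub and the fingers below 0.05 N)).
It also fails if it takes over 93 s, if anything falls off the work surface, if the arm or the gripper's body presses on something with over 40 N, if the wrist force passes 120 N, or if a joint passes its speed limit or range.

### The arm

A 7-joint arm with a two-finger parallel gripper is mounted at the origin on the work surface. World frame = base frame: x ahead of the robot, y to its left, z up, the work surface at z = 0. Lengths are in m, angles in rad, forces in N, time in s.
With the tool pointing down it reaches from about 0.4 to 0.85 m from the base axis. Payload 10.4 kg.
Tool frame: the origin (TCP) lies midway between the tips of the shut fingers; the grasp point (between the pads) lies 19 mm behind it (r.grasp_offset is the distance from the TCP to the grasp point, in m); x points along the fingers, y is the direction in which the jaws open and shut, and the axes are right-handed (so a half turn about x gives the same grasp; the last joint's range is limited). The gripper opens to 87 mm and grips with 3 to 60 N. Pads are 19 mm wide; open, the fingers measure 117 mm over their backs; the gripper's body (75 mm by 190 mm) begins 51 mm behind the grasp point.
Start: joints at [1.247, 0.332, -0.065, 1.46, 0.022, 1.35, -0.088], TCP at [0.185, -0.597, 0.223] pointing down, gripper open.
Joint ranges: [-2.6, 2.6], [-0.5, 2.12], [-1.47, 1.34], [0.16, 2.42], [-1.27, 4.41], [0.06, 2.06], [-2.6, 2.6]. Speed limits (rad/s): [2.22, 2.22, 2.79, 2.79, 3.14, 3.14, 3.14].

### API

Orientations are given as a unit quaternion [x, y, z, w].
In Python, from bench import r, vision, close_job gives the robot as it stands. The module is installed in compiled form; this text tells all that it offers.
- The arm moves only by the shell command python3 -m pendant 'ROWS' [OPENING] [FORCE]. ROWS is text: rows parted by semicolons, each of 6 numbers parted by spaces: the shift along the tool's x, y, z in units of 0.25 m (1.0 is 0.25 m), then the turn, a rotation vector about the tool's x, y, z in units of 1.5 rad (1.0 is 1.5 rad). A call has 1 to 8 rows; each row is the pose to reach, as a shift and turn from the pose commanded when the call began, along the tool's axes at that moment; what a row does not reach only later rows make up. A row lasts 1/10 s, in which the tool goes at most 50 mm and 8.59 degrees, less where a joint would pass 70% of its speed; a pose out of reach is approached as far as the arm can. A call with a number of a shift or a turn outside -1 to 1 is refused whole. A call with a gripper value outside its range is refused whole. OPENING is the gripper command: -1 is shut, 1 is fully open, values between are in proportion, set as the call begins (- or left out, the last holds). The fingers move at their own pace and stop on an object; FORCE is the grip in N (left out, the last holds). Time passes only in rows, so rows that repeat a pose let the fingers close. It gives the time, the measured TCP pose, the force and the opening at its end, in the units of the state.
- r.read_state(): the state, without advancing time (a new reading comes with each control period).
- vision.camera(name): name is "scene" or "top" or "wrist"; returns (picture, depth): 480x640x3 uint8, blue, green, red; 480x640 float32, m along the optical axis (not along the pixel's ray), 0 where there is no reading.
- vision.get_calibration(name): a dict with "camera_matrix" (3x3 intrinsics, pixels), "rvec" (rotation vector, rad) and "tvec" (3), from world to camera coordinates, as OpenCV has them. Camera axes: x right, y down, z forward; pixel columns grow to the right and rows downward; lengths in m; the calibration is good to about 2 mm. A picture is of the moment at which its call begins: read the wrist's pose just before it. get_calibration takes no time and is no camera call; for the wrist camera it gives the pose at the moment of the call.
- close_job(): hands the job in, once; it reports no verdict.
The state is a dict: "time": time; "joint_positions": joint angles; "joint_vel": joint speeds; "joint_torque": joint torques, N m; "ee_pos": TCP position; "eef_rot": TCP orientation; "ft_force": force on the tool from outside, world axes, zero at the start; "torque": the same for the moment, N m; "width": finger opening in m.
Only numpy, scipy, OpenCV 4.12 (cv2) and the standard library are available. Lean on these libraries where they do the work, as an engineer would, in place of code of your own. Each camera call takes 0.05 s, during which the arm holds its last target. There are 200 camera calls.

## Working session

There is one attempt and no reset: what is moved stays moved. The work goes in short steps, Python scripts to look and compute and a shell command to move; the robot and the scene stay as the last step left them, time stands still between calls to the robot, and variables do not carry over. Pictures are saved under pics/ and viewed, about 12 in all and at most 16, crops included, and the job is handed in when it is done.

```bash
mkdir -p pics; python3 - <<'E'
from bench import r,vision
import cv2,numpy as np
s=r.read_state();print({k:np.round(v,4).tolist() for k,v in s.items()})
print(r.grasp_offset)
for n in("top","scene"):
    p,d=vision.camera(n);cv2.imwrite(f"pics/{n}0.png",p);np.savez(f"{n}0.npz",p=p,d=d)
    c=vision.get_calibration(n);print(n,c)
E
```

```text
{'time': 0.0, 'joint_positions': [1.2474, 0.3329, -0.0647, 1.461, 0.0216, 1.3499, -0.0885], 'joint_vel': [-0.0015, -0.0026, 0.0003, -0.0005, -0.0012, -0.0018, -0.0012], 'joint_torque': [0.0001, -62.3265, 0.0247, -38.9908, -0.0614, 0.0398, 0.0001], 'ee_pos': [0.1851, -0.5966, 0.2217], 'eef_rot': [-0.699, -0.1065, 0.6992, -0.1055], 'ft_force': [0.3788, 0.2977, 1.133], 'torque': [-0.0077, -0.0192, 0.0373], 'width': 0.087}
0.0187
top {'camera_matrix': array([[552.56078472,   0.        , 325.43471885],
       [  0.        , 552.56078472, 239.83958099],
       [  0.        ,   0.        ,   1.        ]]), 'rvec': array([ 2.12651171, -2.15952331,  0.16864435]), 'tvec': array([0.03189158, 0.58835955, 1.20680746])}
scene {'camera_matrix': array([[575.54391525,   0.        , 319.80522388],
       [  0.        , 575.54391525, 243.62513032],
       [  0.        ,   0.        ,   1.        ]]), 'rvec': array([ 0.79164952,  2.74502706, -0.8198828 ]), 'tvec': array([ 0.48729591, -0.24600821,  1.37446609])}
```

View pics/top0.png

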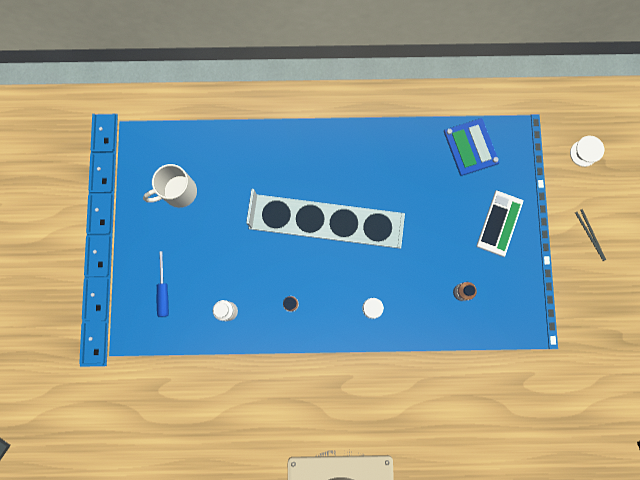

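View pics/scene0.png

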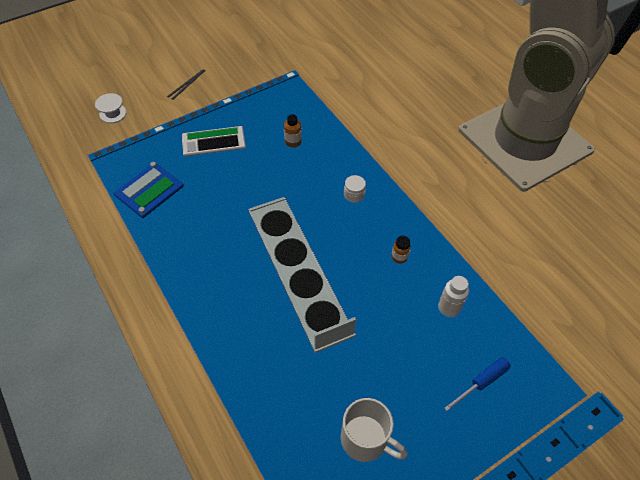

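The top view shows the end plate at the left end of the strip (250,210), with pads at (276,214), (310,218), (343,223) and (378,227). The alcohol bottle is at (225,310), the vial at (291,304), the tub at (373,308) and the flux bottle at (465,291). Both views agree.

```bash
cat > h.py <<'E'
import cv2,numpy as np
from bench import r,vision
from scipy.spatial.transform import Rotation as R
def cal(n):
    c=vision.get_calibration(n);return c["camera_matrix"],cv2.Rodrigues(c["rvec"])[0],c["tvec"].ravel()
def ray(n,uv,z,c=None):
    K,Rm,t=c or cal(n);uv=np.atleast_2d(uv).astype(float)
    d=np.c_[uv,np.ones(len(uv))]@np.linalg.inv(K).T@Rm;o=-Rm.T@t
    return o+d*((z-o[2])/d[:,2])[:,None]
def cloud(n,d,c=None):
    K,Rm,t=c or cal(n);v,u=np.indices(d.shape)
    p=np.stack([u,v,np.ones_like(u)],-1)@np.linalg.inv(K).T*d[...,None]
    return (p-t)@Rm
E
python3 - <<'E'
from h import *
tr={n:np.load(f"{n}0.npz") for n in("top","scene")}
objs=dict(alc=(225,310,.097),flux=(466,291,.078),vial=(291,304,.059),tub=(373,308,.040))
for n in tr:
    P=cloud(n,tr[n]['d']);d=tr[n]['d']
    print(n,'table z',np.median(P[(d>0)&(abs(P[...,2])<.03)][:,2]))
    for k,(u,v,h) in objs.items():
        g=ray("top",(u,v),h)[0]
        near=(np.hypot(P[...,0]-g[0],P[...,1]-g[1])<.05)&(d>0)
        m=near&(abs(P[...,2]-h)<.006)
        q=P[m]; b=P[near&(P[...,2]>.012)]
        if len(q): 
            u8=m.astype(np.uint8); (cx,cy),rad=cv2.minEnclosingCircle(q[:,:2].astype(np.float32)*1000)
            print(k,'guess',g.round(3),'n',len(q),'mean',q.mean(0).round(4),'mec',round(cx,1),round(cy,1),round(rad,1),'zmax',b[:,2].max().round(3))
    p=tr[n]['p'];dark=((p.max(2)<70)&(abs(P[...,2]-.01)<.012)).astype(np.uint8)
    for c in cv2.findContours(dark,0,1)[0]:
        if cv2.contourArea(c)>250:
            (x,y),ax,a=cv2.fitEllipse(c);print('dark',round(x),round(y),np.round(ax,1),ray(n,(x,y),.01)[0].round(4))
s=r.read_state();M=R.from_quat(s['eef_rot']).as_matrix();print('tool axes cols\n',M.round(3))
for n in("top",): print('cam pos',(-cal(n)[1].T@cal(n)[2]).round(3))
c=cal("wrist");print('wrist cam rel tool',(M.T@(-c[1].T@c[2]-s['ee_pos'])).round(4),'\n',(M.T@c[1].T).round(3),c[0])
E
```

```text
top table z 0.0008338932108595929
alc guess [0.433 0.239 0.097] n 164 mean [0.4343 0.249  0.0971] mec 434.3 249.5 16.0 zmax 0.102
flux guess [ 0.466 -0.281  0.078] n 95 mean [ 0.4694 -0.2884  0.0784] mec 468.9 -288.9 11.8 zmax 0.083
vial guess [0.445 0.101 0.059] n 129 mean [0.4477 0.104  0.0592] mec 447.9 104.1 14.1 zmax 0.065
tub guess [ 0.434 -0.081  0.04 ] n 311 mean [ 0.4353 -0.0811  0.0402] mec 435.7 -81.3 22.3 zmax 0.046
dark 494 225 [15.6 48.1] [ 0.6232 -0.3719  0.01  ]
scene table z 2.9808626626835452e-05
alc guess [0.433 0.239 0.097] n 205 mean [0.4373 0.2505 0.0961] mec 437.4 250.2 16.1 zmax 0.1
flux guess [ 0.466 -0.281  0.078] n 77 mean [ 0.4711 -0.2872  0.0767] mec 471.7 -289.3 15.2 zmax 0.081
vial guess [0.445 0.101 0.059] n 148 mean [0.4505 0.1057 0.058 ] mec 450.5 104.5 14.9 zmax 0.062
tub guess [ 0.434 -0.081  0.04 ] n 285 mean [ 0.4381 -0.0795  0.0393] mec 437.1 -80.4 25.1 zmax 0.045
dark 322 315 [28.3 34.2] [0.6596 0.1376 0.01  ]
dark 306 283 [28.6 32.2] [0.6485 0.0609 0.01  ]
dark 290 252 [26.6 31.3] [ 0.6369 -0.0181  0.01  ]
dark 276 223 [25.  30.2] [ 0.6251 -0.0974  0.01  ]
dark 217 142 [11. 52.] [ 0.6263 -0.3707  0.01  ]
tool axes cols
 [[-0.     0.296 -0.955]
 [ 0.001 -0.955 -0.296]
 [-1.    -0.001  0.   ]]
cam pos [0.397 0.029 1.283]
wrist cam rel tool [-0.1615  0.0016 -0.0722] 
 [[ 0.    -0.27   0.963]
 [ 1.    -0.    -0.   ]
 [ 0.     0.963  0.27 ]] [[369.12783469   0.         319.14677179]
 [  0.         369.12783469 249.32097829]
 [  0.           0.           1.        ]]
```

```bash
cat >> h.py <<'E'
YAW=np.array([.99,-.145]);YAW/=np.linalg.norm(YAW)
def to(x,y,z,yaw=YAW):
    s=r.read_state();M=R.from_quat(s['eef_rot']);d=M.as_matrix().T@(np.array([x,y,z])-s['ee_pos'])
    Y=np.array([*yaw,0]);X=np.array([0,0,-1.]);T=R.from_matrix(np.c_[X,Y,np.cross(X,Y)])
    print('shift units',(d/.25).round(3),'turn',((M.inv()*T).as_rotvec()/1.5).round(3))
E
python3 - <<'E'
from h import *
f=np.load("top0.npz");p=f['p'].astype(int);g=[]
print(p[218,310],p[214,276])
m=(p.max(2)<90).astype(np.uint8)
for c in cv2.findContours(m,0,1)[0]:
    if cv2.contourArea(c)>250:
        (x,y),ax,a=cv2.fitEllipse(c);print(round(x),round(y),np.round(ax,1),ray("top",(x,y),.01)[0].round(4))
to(.33,-.44,.25); to(.4702,-.2885,.2)
E
python3 -m pendant '0 -.1 -.2 -.1 0 0; 0 -.2 -.4 -.2 0 0; 0 -.3 -.6 -.3 0 0; 0 -.42 -.72 -.4 0 0; 0 -.42 -.72 -.5 0 0; 0 -.42 -.72 -.6 0 0; 0 -.42 -.72 -.7 0 0; 0 -.42 -.72 -.75 0 0' 1 20
python3 -c "
from h import *
to(.4702,-.2885,.14)"
```

```text
[74 64 51] [74 62 47]
377 227 [26.3 27.4] [ 0.6228 -0.0991  0.01  ]
343 223 [26.2 27.3] [ 0.6341 -0.0201  0.01  ]
494 225 [15.7 48.3] [ 0.6237 -0.3722  0.01  ]
309 218 [26.1 27.2] [0.6456 0.0593 0.01  ]
276 214 [26.1 27.1] [0.6573 0.1384 0.01  ]
291 52 [  11.2 2025. ] [1.0625 0.0991 0.01  ]
shift units [-0.112 -0.427 -0.739] turn [-0.75  -0.     0.001]
shift units [ 0.088 -0.839 -1.454] turn [-0.75  -0.     0.001]
time: 0.9
ee_pos: [0.3259, -0.443, 0.2222]
eef_rot: [-0.533, -0.464, 0.534, -0.464]
ft_force: [-0.5, -0.5, 0.4]
width: 0.0871
shift units [ 0.329  0.486 -0.692] turn [ 0.004 -0.     0.   ]
```

```bash
python3 -m pendant '0 .15 -.2 0 0 0; .1 .28 -.4 0 0 0; .2 .42 -.6 0 0 0; .33 .486 -.692 0 0 0; .33 .486 -.692 0 0 0; .33 .486 -.692 0 0 0'
python3 -c "
from h import *
to(.4702,-.2885,.026)
p,d=vision.camera('wrist');cv2.imwrite('pics/w1.png',p)"
```

```text
time: 1.5
ee_pos: [0.4724, -0.2846, 0.1371]
eef_rot: [0.534, 0.466, -0.533, 0.462]
ft_force: [-0.9, -1.0, -0.3]
width: 0.087
shift units [ 0.444 -0.005  0.018] turn [ 0.005 -0.003  0.002]
```

View pics/w1.png

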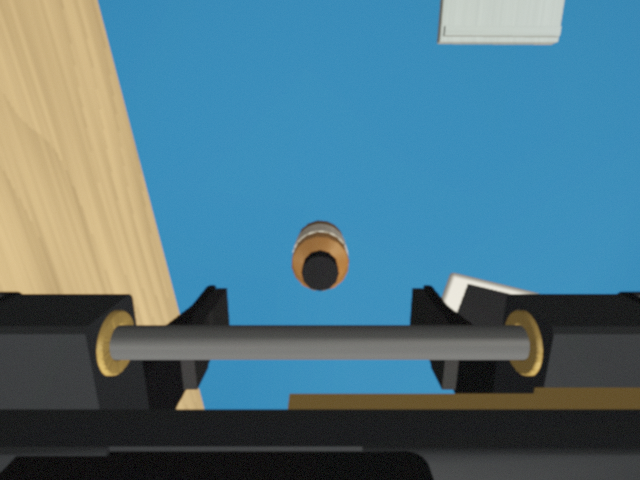

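The flux cap, at (320,270), is centred between the fingertips, which sit at about 215 and 425. I'll descend and grip.

```bash
python3 -m pendant '.15 -.005 .018 0 0 0; .3 -.005 .018 0 0 0; .444 -.005 .018 .005 -.003 .002; .444 -.005 .018 .005 -.003 .002; .444 -.005 .018 .005 -.003 .002'
python3 -m pendant '0 0 0 0 0 0;0 0 0 0 0 0;0 0 0 0 0 0;0 0 0 0 0 0;0 0 0 0 0 0;0 0 0 0 0 0;0 0 0 0 0 0;0 0 0 0 0 0' -1 20
python3 -m pendant '0 0 0 0 0 0;0 0 0 0 0 0;-.08 0 0 0 0 0;-.16 0 0 0 0 0;-.2 0 0 0 0 0;-.2 0 0 0 0 0'
python3 -c "
from h import *
to(.6470,.0601,.08)"
```

```text
time: 2.05
ee_pos: [0.4691, -0.295, 0.0301]
eef_rot: [-0.536, -0.458, 0.537, -0.462]
ft_force: [1.4, 0.4, 0.3]
width: 0.0872
time: 2.85
ee_pos: [0.4695, -0.294, 0.0291]
eef_rot: [-0.536, -0.459, 0.537, -0.462]
ft_force: [1.0, -1.6, 0.9]
width: 0.0395
time: 3.45
ee_pos: [0.4699, -0.2942, 0.0802]
eef_rot: [-0.536, -0.458, 0.537, -0.463]
ft_force: [-0.0, 0.1, -0.6]
width: 0.0395
shift units [-0.005  0.485 -1.508] turn [-0.005  0.004 -0.003]
```

```bash
python3 -m pendant '0 .02 -.08 0 0 0;0 .07 -.22 0 0 0;0 .12 -.38 0 0 0;0 .17 -.54 0 0 0;0 .22 -.7 0 0 0;0 .27 -.85 0 0 0;0 .3 -.95 0 0 0;0 .3 -.95 0 0 0' -1 30
python3 -m pendant '0 .04 -.12 0 0 0;0 .09 -.26 0 0 0;0 .14 -.4 0 0 0;0 .18 -.5 0 0 0;0 .185 -.536 0 0 0;0 .185 -.536 0 0 0;0 .185 -.536 0 0 0;0 .185 -.536 0 0 0'
python3 -c "
from h import *
to(.6470,.0546,.04)
p,d=vision.camera('wrist');cv2.imwrite('pics/w2.png',p)"
```

```text
time: 4.25
ee_pos: [0.5801, -0.0651, 0.0771]
eef_rot: [-0.535, -0.461, 0.535, -0.463]
ft_force: [-0.4, 0.1, -1.5]
width: 0.0392
time: 5.05
ee_pos: [0.6451, 0.0527, 0.0774]
eef_rot: [-0.536, -0.458, 0.538, -0.462]
ft_force: [0.2, 0.2, -1.3]
width: 0.039
shift units [ 0.15   0.006 -0.01 ] turn [-0.006  0.004 -0.002]
```

View pics/w2.png

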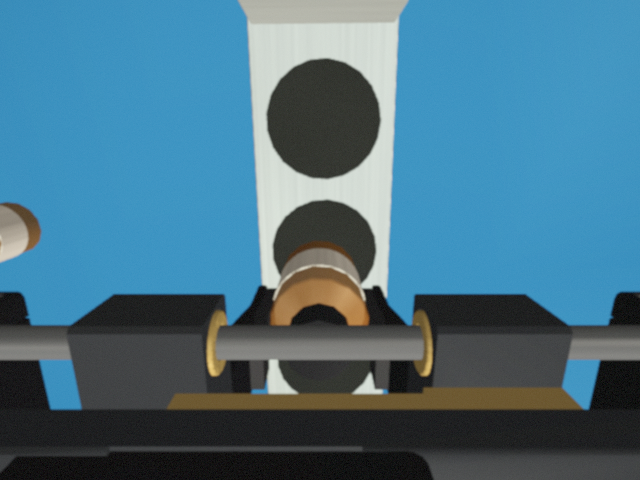

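The flux bottle hangs over pad 2, with the end pad at (323,118) and the plate above it in the picture. It is laterally centred to within about 3 px.

```bash
python3 -m pendant '.05 .006 -.01 0 0 0;.1 .006 -.01 0 0 0;.13 .006 -.01 -.006 .004 -.002;.142 .006 -.01 -.006 .004 -.002;.15 .006 -.01 -.006 .004 -.002;.154 .006 -.01 -.006 .004 -.002;.154 .006 -.01 -.006 .004 -.002;.154 .006 -.01 -.006 .004 -.002'
```

```text
time: 5.9
ee_pos: [0.6477, 0.0572, 0.0396]
eef_rot: [0.535, 0.463, -0.534, 0.463]
ft_force: [0.2, -0.5, -0.8]
width: 0.0395
```

```bash
python3 -m pendant '.003 0 0 0 0 0;.006 0 0 0 0 0;.006 0 0 0 0 0;.006 0 0 0 0 0'
```

```text
time: 6.3
ee_pos: [0.6479, 0.0573, 0.039]
eef_rot: [0.535, 0.463, -0.534, 0.463]
ft_force: [-2.7, 0.0, 8.2]
width: 0.0387
```

```bash
python3 -m pendant '0 0 0 0 0 0;0 0 0 0 0 0;0 0 0 0 0 0;0 0 0 0 0 0;-.1 0 0 0 0 0;-.25 0 0 0 0 0;-.4 0 0 0 0 0;-.4 0 0 0 0 0' 1 30
python3 -c "
from h import *
to(.449,.1045,.139)"
```

```text
time: 7.1
ee_pos: [0.6502, 0.0577, 0.1436]
eef_rot: [0.537, 0.461, -0.532, 0.464]
ft_force: [0.6, -0.1, 1.0]
width: 0.0859
shift units [ 0.012 -0.823 -0.07 ] turn [ 0.001 -0.002 -0.005]
```

```bash
python3 -m pendant '0 -.15 -.01 0 0 0;0 -.33 -.03 0 0 0;0 -.52 -.05 0 0 0;0 -.7 -.07 0 0 0;0 -.82 -.07 0 0 0;0 -.82 -.07 0 0 0;0 -.82 -.07 0 0 0;0 -.82 -.07 0 0 0'
python3 -c "
from h import *
to(.449,.1045,.012)
p,d=vision.camera('wrist');cv2.imwrite('pics/w3.png',p)
to(.449,.1045,.012)"
```

```text
time: 7.9
ee_pos: [0.4479, 0.1033, 0.1378]
eef_rot: [0.535, 0.463, -0.534, 0.462]
ft_force: [0.8, -1.1, -0.5]
width: 0.0872
shift units [ 0.503  0.003 -0.004] turn [ 0.001 -0.001 -0.   ]
shift units [ 0.503  0.004 -0.004] turn [ 0.001 -0.001 -0.   ]
```

View pics/w3.png

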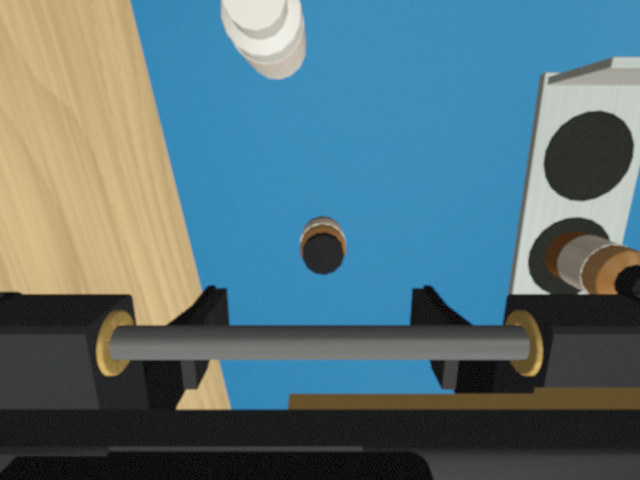

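The vial, with its cap at (323,253), is centred between the jaws, and the flux bottle is standing on pad 2 at the right.

```bash
python3 -m pendant '.15 .003 -.004 0 0 0;.3 .003 -.004 0 0 0;.43 .003 -.004 0 0 0;.5 .003 -.004 0 0 0;.5 .003 -.004 0 0 0;.5 .003 -.004 0 0 0;.5 .003 -.004 0 0 0'
python3 -m pendant '0 0 0 0 0 0;0 0 0 0 0 0;0 0 0 0 0 0;0 0 0 0 0 0;0 0 0 0 0 0;0 0 0 0 0 0;0 0 0 0 0 0;0 0 0 0 0 0' -1 20
python3 -m pendant '-.08 0 0 0 0 0;-.16 0 0 0 0 0;-.2 0 0 0 0 0;-.2 0 0 0 0 0;-.2 0 0 0 0 0'
python3 -c "
from h import *
to(.52,-.002,.07)
to(.6355,-.0190,.07)"
```

```text
time: 8.65
ee_pos: [0.4491, 0.1049, 0.0138]
eef_rot: [0.536, 0.463, -0.534, 0.463]
ft_force: [-0.3, 0.4, 0.5]
width: 0.0872
time: 9.45
ee_pos: [0.448, 0.1047, 0.0128]
eef_rot: [0.535, 0.463, -0.534, 0.463]
ft_force: [0.9, 0.1, 0.5]
width: 0.033
time: 9.95
ee_pos: [0.4477, 0.1043, 0.0622]
eef_rot: [0.535, 0.463, -0.534, 0.463]
ft_force: [0.2, -0.3, 0.0]
width: 0.033
shift units [-0.032  0.347  0.379] turn [ 0.001 -0.001  0.   ]
shift units [-0.032  0.814  0.381] turn [ 0.001 -0.001  0.   ]
```

```bash
python3 -m pendant '0 .03 .1 0 0 0;0 .07 .25 0 0 0;0 .17 .36 0 0 0;0 .32 .381 0 0 0;0 .48 .381 0 0 0;0 .64 .381 0 0 0;0 .76 .381 0 0 0;0 .814 .381 0 0 0'
python3 -m pendant '0 0 0 0 0 0;0 0 0 0 0 0;0 0 0 0 0 0'
python3 -c "
from h import *
to(.6355,-.0190,.024)
p,d=vision.camera('wrist');cv2.imwrite('pics/w4.png',p)
to(.6355,-.0190,.024)"
```

```text
time: 10.75
ee_pos: [0.6371, -0.0195, 0.0605]
eef_rot: [0.535, 0.463, -0.535, 0.462]
ft_force: [-0.1, 0.9, -1.1]
width: 0.0337
time: 11.05
ee_pos: [0.6346, -0.0185, 0.062]
eef_rot: [-0.534, -0.464, 0.534, -0.462]
ft_force: [0.2, 0.3, -0.4]
width: 0.0331
shift units [0.152 0.004 0.001] turn [ 0.002 -0.001  0.001]
shift units [0.153 0.003 0.001] turn [ 0.002 -0.001  0.   ]
```

View pics/w4.png

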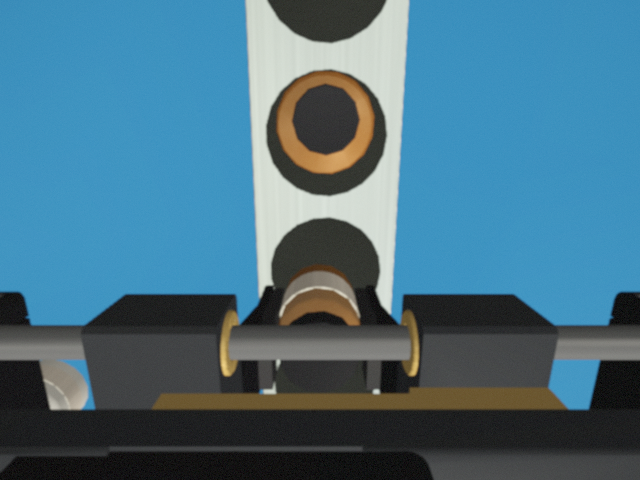

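The flux bottle at (326,120) is well centred on pad 2. The vial at 320 sits about 3 mm left of pad 3 at 326, so I'll nudge it by 2–3 mm and lower it.

```bash
python3 -m pendant '.05 .012 0 0 0 0;.1 .012 0 0 0 0;.135 .012 0 0 0 0;.147 .012 0 0 0 0;.153 .012 0 0 0 0;.157 .012 0 0 0 0;.16 .012 0 0 0 0;.16 .012 0 0 0 0'
```

```text
time: 11.9
ee_pos: [0.6389, -0.0192, 0.0229]
eef_rot: [0.535, 0.463, -0.534, 0.463]
ft_force: [-0.8, 0.2, -0.7]
width: 0.0334
```

```bash
python3 -m pendant '.003 0 0 0 0 0;.006 0 0 0 0 0;.006 0 0 0 0 0;.006 0 0 0 0 0'
```

```text
time: 12.3
ee_pos: [0.639, -0.0192, 0.0228]
eef_rot: [0.535, 0.463, -0.534, 0.463]
ft_force: [-5.9, 0.0, 12.6]
width: 0.0333
```

Contact. I'll release it and go to the tub.

```bash
python3 -m pendant '0 0 0 0 0 0;0 0 0 0 0 0;0 0 0 0 0 0;0 0 0 0 0 0;-.1 0 0 0 0 0;-.25 0 0 0 0 0;-.4 0 0 0 0 0;-.45 0 0 0 0 0' 1 30
python3 -c "
from h import *
to(.4365,-.0805,.12)"
```

```text
time: 13.1
ee_pos: [0.6405, -0.019, 0.1379]
eef_rot: [0.536, 0.462, -0.533, 0.464]
ft_force: [-0.2, -0.3, 0.2]
width: 0.0846
shift units [ 0.067 -0.773  0.36 ] turn [ 0.001 -0.001 -0.004]
```

```bash
python3 -m pendant '0 -.15 .06 0 0 0;0 -.32 .15 0 0 0;0 -.5 .24 0 0 0;0 -.67 .33 0 0 0;.06 -.773 .36 0 0 0;.06 -.773 .36 0 0 0;.06 -.773 .36 0 0 0;.06 -.773 .36 0 0 0'
python3 -c "
from h import *
p,d=vision.camera('wrist');cv2.imwrite('pics/w5.png',p)
to(.4365,-.0805,.006)"
```

```text
time: 13.9
ee_pos: [0.4357, -0.0804, 0.1189]
eef_rot: [0.535, 0.463, -0.534, 0.463]
ft_force: [0.5, -0.6, 0.1]
width: 0.0869
shift units [0.451 0.003 0.002] turn [ 0.002 -0.001 -0.001]
```

View pics/w5.png

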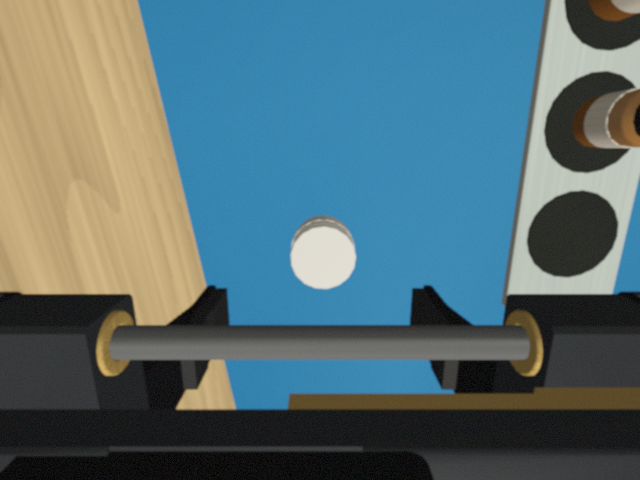

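The tub, with its lid at (323,257), is centred between the jaws.

```bash
python3 -m pendant '.15 .005 .002 0 0 0;.29 .005 .002 0 0 0;.4 .005 .002 0 0 0;.44 .005 .002 0 0 0;.449 .005 .002 0 0 0;.449 .005 .002 0 0 0;.449 .005 .002 0 0 0'
python3 -m pendant '0 0 0 0 0 0;0 0 0 0 0 0;0 0 0 0 0 0;0 0 0 0 0 0;0 0 0 0 0 0;0 0 0 0 0 0;0 0 0 0 0 0' -1 20
python3 -m pendant '-.08 0 0 0 0 0;-.16 0 0 0 0 0;-.2 0 0 0 0 0;-.2 0 0 0 0 0;-.2 0 0 0 0 0'
python3 -c "
from h import *
to(.6255,-.0982,.06)"
```

```text
time: 14.65
ee_pos: [0.4369, -0.0814, 0.0075]
eef_rot: [0.535, 0.463, -0.534, 0.463]
ft_force: [-1.0, 0.4, 0.4]
width: 0.0874
time: 15.35
ee_pos: [0.4358, -0.0813, 0.0063]
eef_rot: [0.535, 0.463, -0.534, 0.463]
ft_force: [0.3, 1.2, -0.2]
width: 0.0451
time: 15.85
ee_pos: [0.4354, -0.0815, 0.0557]
eef_rot: [0.535, 0.463, -0.534, 0.462]
ft_force: [-0.1, -0.6, -1.2]
width: 0.0451
shift units [-0.017  0.762 -0.043] turn [ 0.001 -0.001  0.   ]
```

```bash
python3 -m pendant '0 .08 -.043 0 0 0;0 .23 -.043 0 0 0;0 .38 -.043 0 0 0;0 .53 -.043 0 0 0;0 .67 -.043 0 0 0;0 .762 -.043 0 0 0;0 .762 -.043 0 0 0;0 .762 -.043 0 0 0'
python3 -c "
from h import *
p,d=vision.camera('wrist');cv2.imwrite('pics/w6.png',p)
to(.6260,-.0982,.017)"
```

```text
time: 16.65
ee_pos: [0.6249, -0.0975, 0.0545]
eef_rot: [-0.534, -0.464, 0.535, -0.462]
ft_force: [-0.4, -0.2, -1.3]
width: 0.0451
shift units [0.152 0.006 0.002] turn [ 0.002 -0.001  0.002]
```

View pics/w6.png

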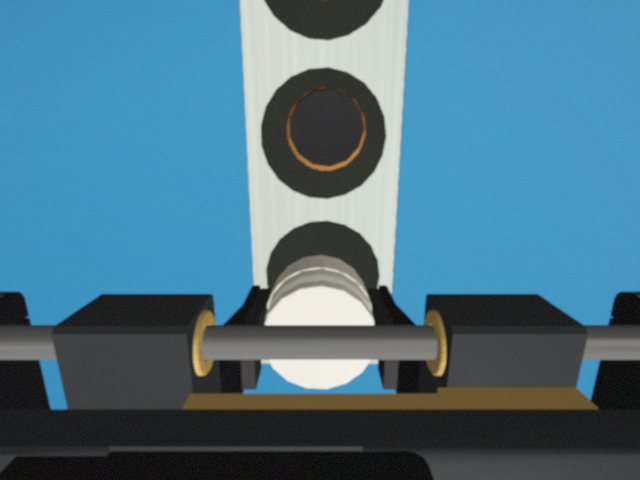

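The vial at (326,128) is well centred on pad 3. The tub at 320 is over pad 4 at about 323, so I'll lower it.

```bash
python3 -m pendant '.05 .008 0 0 0 0;.1 .008 0 0 0 0;.13 .008 0 0 0 0;.142 .008 0 0 0 0;.149 .008 0 0 0 0;.154 .008 0 0 0 0;.157 .008 0 0 0 0;.157 .008 0 0 0 0'
```

```text
time: 17.5
ee_pos: [0.628, -0.0982, 0.0172]
eef_rot: [0.535, 0.463, -0.534, 0.463]
ft_force: [-0.3, 0.2, -0.6]
width: 0.0453
```

```bash
python3 -m pendant '.003 0 0 0 0 0;.006 0 0 0 0 0;.006 0 0 0 0 0;.006 0 0 0 0 0'
```

```text
time: 17.9
ee_pos: [0.628, -0.0982, 0.0163]
eef_rot: [0.535, 0.463, -0.534, 0.463]
ft_force: [-2.7, 0.1, 5.6]
width: 0.0447
```

```bash
python3 -m pendant '0 0 0 0 0 0;0 0 0 0 0 0;0 0 0 0 0 0;0 0 0 0 0 0;-.1 0 0 0 0 0;-.25 0 0 0 0 0;-.42 0 0 0 0 0;-.6 0 0 0 0 0' 1 30
python3 -m pendant '-.05 -.15 -.08 0 0 0;-.05 -.3 -.2 0 0 0;-.05 -.4 -.35 0 0 0;-.05 -.4 -.52 0 0 0;-.05 -.4 -.69 0 0 0;-.05 -.4 -.69 0 0 0;-.05 -.4 -.69 0 0 0;-.05 -.4 -.69 0 0 0'
python3 -c "
from h import *
to(.4358,.2498,.17)"
```

```text
time: 18.7
ee_pos: [0.6273, -0.0983, 0.1666]
eef_rot: [0.535, 0.464, -0.534, 0.462]
ft_force: [0.2, 0.5, 0.4]
width: 0.0865
time: 19.5
ee_pos: [0.5536, 0.0854, 0.1781]
eef_rot: [0.535, 0.463, -0.535, 0.462]
ft_force: [-0.5, 0.2, 0.6]
width: 0.0868
shift units [ 0.033 -0.561 -0.583] turn [ 0.    -0.001  0.   ]
```

```bash
python3 -m pendant '0 -.14 -.14 0 0 0;0 -.28 -.28 0 0 0;0 -.42 -.42 0 0 0;0 -.56 -.583 0 0 0;0 -.56 -.583 0 0 0;0 -.56 -.583 0 0 0;0 -.56 -.583 0 0 0'
python3 -c "
from h import *
p,d=vision.camera('wrist');cv2.imwrite('pics/w7.png',p)
to(.4358,.2498,.040)"
```

```text
time: 20.2
ee_pos: [0.4369, 0.2489, 0.1783]
eef_rot: [0.535, 0.462, -0.535, 0.462]
ft_force: [-0.4, -1.0, 0.5]
width: 0.0872
shift units [ 0.553 -0.006 -0.003] turn [-0.001 -0.001 -0.   ]
```

View pics/w7.png

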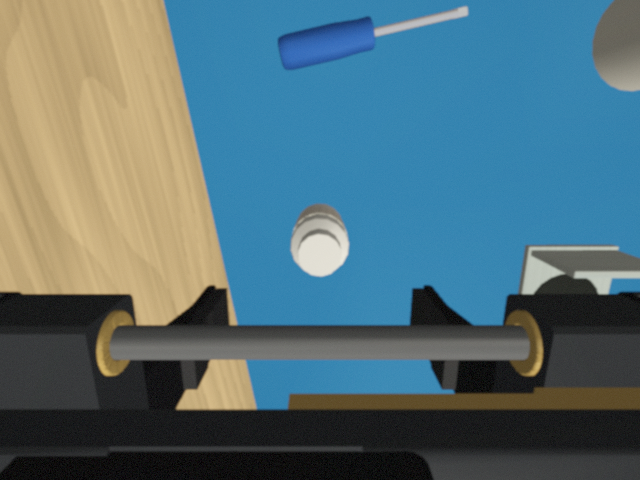

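The alcohol bottle at (320,255) is centred between the jaws and nothing is in the way below.

```bash
python3 -m pendant '.15 -.003 -.003 0 0 0;.3 -.003 -.003 0 0 0;.42 -.003 -.003 0 0 0;.52 -.003 -.003 0 0 0;.55 -.003 -.003 0 0 0;.55 -.003 -.003 0 0 0;.55 -.003 -.003 0 0 0'
python3 -m pendant '0 0 0 0 0 0;0 0 0 0 0 0;0 0 0 0 0 0;0 0 0 0 0 0;0 0 0 0 0 0;0 0 0 0 0 0;0 0 0 0 0 0' -1 25
python3 -m pendant '-.08 0 0 0 0 0;-.16 0 0 0 0 0;-.2 0 0 0 0 0;-.2 0 0 0 0 0;-.2 0 0 0 0 0'
python3 -c "
from h import *
to(.66,.138,.09)"
```

```text
time: 20.95
ee_pos: [0.4361, 0.2518, 0.042]
eef_rot: [0.536, 0.463, -0.534, 0.462]
ft_force: [0.2, 1.0, 0.4]
width: 0.0871
time: 21.65
ee_pos: [0.4353, 0.252, 0.041]
eef_rot: [0.535, 0.463, -0.534, 0.463]
ft_force: [-0.2, 0.2, 0.8]
width: 0.0432
time: 22.15
ee_pos: [0.4349, 0.2515, 0.0903]
eef_rot: [0.535, 0.463, -0.534, 0.463]
ft_force: [-1.2, 0.7, -1.2]
width: 0.0436
shift units [0.001 0.956 0.321] turn [ 0.001 -0.001  0.   ]
```

```bash
python3 -m pendant '0 .05 .12 0 0 0;0 .1 .25 0 0 0;0 .15 .312 0 0 0;0 .27 .312 0 0 0;0 .43 .312 0 0 0;0 .6 .312 0 0 0;0 .76 .312 0 0 0;0 .9 .312 0 0 0'
python3 -m pendant '0 .056 0 0 0 0;0 .056 0 0 0 0;0 .056 0 0 0 0;0 .056 0 0 0 0'
python3 -c "
from h import *
p,d=vision.camera('wrist');cv2.imwrite('pics/w8.png',p)
to(.6605,.140,.052)"
```

```text
time: 22.95
ee_pos: [0.6479, 0.1414, 0.0888]
eef_rot: [-0.534, -0.463, 0.535, -0.462]
ft_force: [-0.4, 0.8, -0.1]
width: 0.0432
time: 23.35
ee_pos: [0.6593, 0.1411, 0.0904]
eef_rot: [0.534, 0.464, -0.534, 0.463]
ft_force: [0.1, -0.2, -1.1]
width: 0.0433
shift units [0.155 0.005 0.003] turn [ 0.002 -0.001  0.   ]
```

View pics/w8.png

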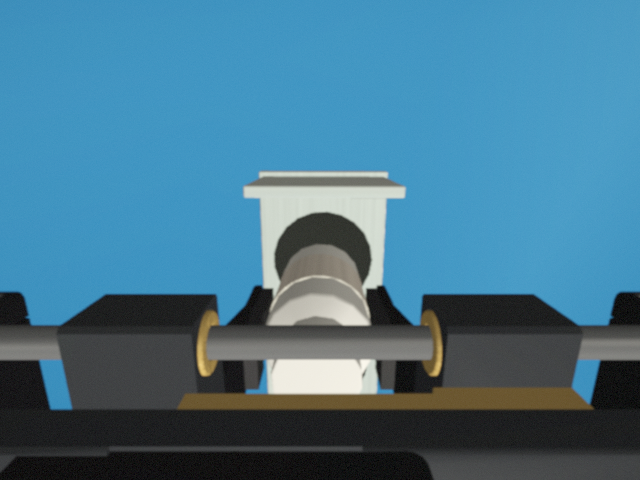

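The bottle at 320 is over the pad at about 323, and the plate (row 188) is clear beyond it.

```bash
python3 -m pendant '.05 .007 0 0 0 0;.1 .007 0 0 0 0;.13 .007 0 0 0 0;.145 .007 0 0 0 0;.152 .007 0 0 0 0;.157 .007 0 0 0 0;.16 .007 0 0 0 0;.16 .007 0 0 0 0'
```

```text
time: 24.2
ee_pos: [0.6625, 0.1404, 0.0512]
eef_rot: [0.535, 0.463, -0.534, 0.463]
ft_force: [0.2, 0.5, -0.9]
width: 0.0433
```

```bash
python3 -m pendant '.003 0 0 0 0 0;.006 0 0 0 0 0;.006 0 0 0 0 0;.006 0 0 0 0 0'
```

```text
time: 24.6
ee_pos: [0.6627, 0.1406, 0.051]
eef_rot: [0.535, 0.463, -0.534, 0.463]
ft_force: [-3.6, -0.9, 9.0]
width: 0.0436
```

Contact. I'll release it, rise above the cap, retreat toward the base and check.

```bash
python3 -m pendant '0 0 0 0 0 0;0 0 0 0 0 0;0 0 0 0 0 0;0 0 0 0 0 0;0 0 0 0 0 0;-.1 0 0 0 0 0;-.25 0 0 0 0 0;-.42 0 0 0 0 0' 1 30
python3 -m pendant '-.1 0 0 0 0 0;-.2 -.1 0 0 0 0;-.2 -.3 0 0 0 0;-.2 -.5 0 0 0 0;-.2 -.7 0 0 0 0;-.2 -.8 0 0 0 0;-.2 -.8 0 0 0 0;-.2 -.8 0 0 0 0'
python3 - <<'E'
from h import *
pads=dict(alc=(.6584,.1380,.097),flux=(.6470,.0601,.078),vial=(.6355,-.0190,.059),tub=(.6240,-.0982,.040))
ims=[]
for n in("top","scene"):
    p,d=vision.camera(n);P=cloud(n,d);ims.append(p[150:410,180:540] if n=="top" else p[120:380,180:540])
    for k,(x,y,h) in pads.items():
        m=(np.hypot(P[...,0]-x,P[...,1]-y)<.035)&(d>0)&(abs(P[...,2]-h-.01)<.006)
        if m.sum()>3:
            (a,b),rad=cv2.minEnclosingCircle(P[m][:,:2].astype(np.float32)*1000)
            print(n,k,m.sum(),'off mm',round(a-x*1000,1),round(b-y*1000,1),'rad',round(rad,1),'z',P[m][:,2].mean().round(4))
        else: print(n,k,'hidden')
cv2.imwrite("pics/fin.png",cv2.resize(np.vstack(ims),None,fx=1.15,fy=1.15))
E
```

```text
time: 25.4
ee_pos: [0.6615, 0.1399, 0.1544]
eef_rot: [-0.534, -0.464, 0.535, -0.462]
ft_force: [1.2, -0.0, -0.4]
width: 0.0864
time: 26.2
ee_pos: [0.4646, 0.1684, 0.2048]
eef_rot: [0.535, 0.463, -0.534, 0.463]
ft_force: [0.8, -0.7, -0.6]
width: 0.0869
top alc 156 off mm 2.1 0.3 rad 15.6 z 0.1069
top flux 91 off mm -1.7 2.1 rad 11.8 z 0.0873
top vial 129 off mm 0.9 0.1 rad 14.5 z 0.0689
top tub 294 off mm 0.9 0.4 rad 22.6 z 0.0499
scene alc 220 off mm 4.6 0.0 rad 16.5 z 0.1056
scene flux 120 off mm 0.5 2.1 rad 12.5 z 0.0866
scene vial 154 off mm 2.2 -0.7 rad 15.6 z 0.0676
scene tub 318 off mm 3.6 0.5 rad 23.4 z 0.049
```

View pics/fin.png

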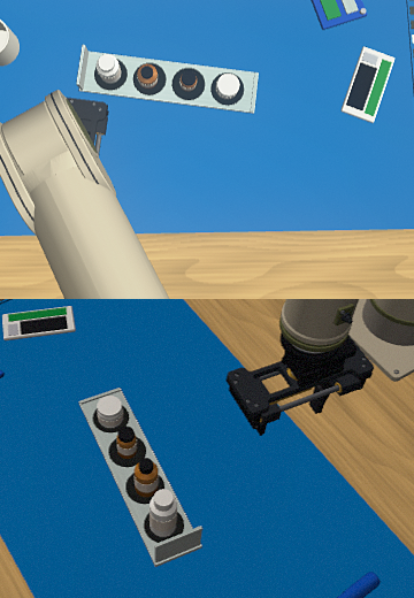

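All four stand upright and centred on their pads in the right order from the end plate, and the arm is clear.

```bash
python3 -m pendant '0 0 0 0 0 0;0 0 0 0 0 0;0 0 0 0 0 0'; python3 -c "
from bench import close_job
close_job()"
```

```text
time: 26.6
ee_pos: [0.4645, 0.1687, 0.2041]
eef_rot: [0.535, 0.463, -0.534, 0.462]
ft_force: [-0.6, 0.8, 0.2]
width: 0.0869
the job is handed in; nothing more can be done
```

All four containers are on the strip in height order from the end plate: alcohol bottle, flux bottle, ball vial, paste tub. I handed the job in at 26.6 s of the 93 s allowed. Each was lowered until the wrist force showed it resting on its pad (about 6–13 N), and only then released.

- **Position:** the last top and scene camera checks put every container within about 5 mm of its pad's centre, against the 14 mm limit. The two cameras differ by 1–3 mm, which is about what the calibration allows.
- **Height and posture:** lid heights match each container's own height plus the 10 mm pad top to within about 1.5 mm. The final picture shows all four upright and the gripper touching nothing.
- **Phone, mug and screwdriver:** the arm never went near them, but I did not re-measure their positions at the end.
- **Deviation:** the flux bottle was gripped about 5 mm off-centre along the finger pads. I corrected for this when placing it, and no check failed.

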